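# Put the twelve-well spot plate away in the rack

## Robot

A 6-joint arm with a two-finger parallel gripper is mounted at the origin on the work surface. World frame = base frame: x ahead of the robot, y to its left, z up, the work surface at z = 0. Lengths are in m, angles in degrees, forces in N, time in s.
With the tool pointing down it reaches from about 0.275 to 0.975 m from the base axis. Payload 8.4 kg.
Tool frame: the origin (TCP) lies midway between the tips of the shut fingers; the grasp point (between the pads) lies bot.tcp_to_grasp behind it (bot.tcp_to_grasp is the distance from the TCP to the grasp point, in m); x points along the fingers, z is the direction in which the jaws open and shut, and the axes are right-handed (so a half turn about x gives the same grasp; the last joint's range is limited). The gripper opens to 92 mm and grips with 3 to 60 N. Pads are 20 mm wide; open, the fingers measure 128 mm over their backs; the gripper's body (75 mm by 189 mm) begins 69 mm behind the grasp point.
Start: joints at [73.602, 20.225, 93.587, -0, 66.188, -0.138], TCP at [0.175, 0.6, 0.215] pointing down, gripper open.
Joint ranges: [-150.9, 150.9], [-52.94, 120.26], [3.33, 152.33], [-74.26, 254.26], [0, 154.13], [-172.89, 172.89]. Speed limits (degrees/s): [127.2, 127.2, 159.86, 180, 180, 180].

## Interface

Orientations are given as a 3x3 rotation matrix whose columns are the frame's x, y, z axes.
In Python, from rig import bot, cams gives the robot as it stands. Calls block until the motion is done:
- bot.movep(position, orientation): joint-space move of the TCP to a pose.
- bot.move_linear(position, v=0.15, ori=None, threshold=None): straight line of the TCP; ori=None keeps the orientation; v is the mean speed in m/s. With threshold (N) it stops when the force on the tool has changed by that much, and returns True; else False.
- bot.movej(angles): joint-space move.
- bot.command_gripper(opening, squeeze=None): finger opening in m; squeeze is the grip in N (None keeps the last); returns when the fingers have stopped.
- bot.sleep(seconds).
- bot.solve_ik(position, orientation): joint angles nearest the present ones, or None.
- bot.state(): the state.
- cams.camera(name): name is "scene" or "side" or "wrist"; returns the picture (420x560x3 uint8, red, green, blue); there is no depth.
- cams.get_calibration(name): a dict with "fx", "fy", "cx", "cy" (pixels), "R" (3x3) and "t" (3): a world point X has camera coordinates R X + t. Camera axes: x right, y down, z forward; pixel columns grow to the right and rows downward; lengths in m; the calibration is good to about 2 mm. A picture is of the moment at which its call begins: read the wrist's pose just before it. get_calibration takes no time and is no camera call; for the wrist camera it gives the pose at the moment of the call.
A pose or a line that the arm cannot do raises bot.PlanningError and nothing moves.
- bot.finish_job(): hands the job in, once; it reports no verdict.
The state is a dict: "t": time; "joint_pos": joint angles; "joint_vel": joint speeds; "joint_torque": joint torques, N m; "tool_pos": TCP position; "eef_rot": TCP orientation; "ft_force": force on the tool from outside, world axes, zero at the start; "wrist_torque": the same for the moment, N m; "opening": finger opening in m.
Only numpy, scipy, OpenCV 4.12 (cv2) and the standard library are available. Lean on these libraries where they do the work, as an engineer would, in place of code of your own. Each camera call takes 0.05 s, during which the arm holds its last target.

## Task

Take the larger porcelain spot plate, the one with twelve wells, out of the grey plastic draining tray and stand it on edge in the middle slot of the steel rack, resting on the slot's bottom and more or less centred along it. It is porcelain: set it down, do not let it fall. Leave the smaller six-well plate standing where it is.

Things in the scene. Friction and masses are not known exactly. Their poses are not given: they have to be found in the camera images.
- plate12: The plate to move: white porcelain slab 10 mm thick (x), 110 mm wide (y), 100 mm tall (z), 0.2 to 0.35 kg, twelve shallow round wells (4 by 3) on its +x face. It starts upright on its 110 mm edge in one slot of the draining tray. Origin: centre of its underside; its upper edge is at z = 100 mm in its own frame. Either face may look either way in the rack.
- plate6: Bystander of the same make: white porcelain slab 10 mm thick (x), 80 mm wide (y), 70 mm tall (z), six wells (3 by 2), standing upright in the other slot of the draining tray. Origin: centre of its underside.
- rack: Fixed rack of folded steel sheet, base 170 (x) by 140 (y) mm, origin at the centre of its underside. Three empty parallel slots along its y, 120 mm long, open-ended, at x = -50, 0, +50 mm; the middle one is at x = 0. Each is 14 mm wide, floor at z = 6 mm, walls upright to z = 35 mm, then flared to a mouth about 34 mm wide at z = 47 mm, the rack's top; the ridges between slots are closed.
- drainer: Fixed grey plastic draining tray, 190 (x) by 150 (y) mm, rim 14 mm high, origin at the centre of its underside, floor at z = 6 mm. Two parallel slots along its y at x = -45 and +45 mm, 14 mm wide, between ribs 100 mm long, tops at z = 34 mm; each holds one plate, up to 15 mm off-centre along y. Tray and rack stand left and right on the bench, either way round.
Mind the look-alikes: they are no part of the job. Leave any turquoise or yellow look-alike of the plate12 alone. Leave any red or yellow look-alike of the rack alone.

How it is judged:
By the outcome, as a careful person would: the job done as asked, in the order asked, and still so for the second after the job is handed in, with the robot touching nothing.
It also fails if it takes over 42 s, if anything falls off the work surface, if the arm or the gripper's body presses on something with over 40 N, if the wrist force passes 120 N, or if a joint passes its speed limit or range.

## Working session

There is one attempt and no reset: what is moved stays moved. The work goes in short steps, each a Python script; the robot and the scene stay as the last script left them, time stands still between calls to the robot, and variables do not carry over. Pictures are saved under pics/ and viewed, and the job is handed in when it is done.

```bash
ls; mkdir -p pics; python3 - <<'E'
from rig import bot,cams
import cv2
for n in ["scene","side","wrist"]:
    c=cams.get_calibration(n); print(n,{k:(v if not hasattr(v,'round') else v.round(3) if not isinstance(v,float) else v) for k,v in c.items()})
    cv2.imwrite(f"pics/{n}0.png",cams.camera(n)[:,:,::-1])
print(bot.tcp_to_grasp, bot.state())
E
```

```text
pics
scene {'fx': 516.2889963077087, 'fy': 516.2889963077087, 'cx': 281.23873724931497, 'cy': 210.4827917284431, 'R': array([[ 0.819,  0.574,  0.008],
       [ 0.403, -0.566, -0.719],
       [-0.408,  0.592, -0.695]]), 't': array([-0.478, -0.148,  1.627])}
side {'fx': 436.5584353352512, 'fy': 436.5584353352512, 'cx': 277.1816406167638, 'cy': 208.57246566035136, 'R': array([[ 0.992, -0.121,  0.02 ],
       [-0.062, -0.631, -0.773],
       [ 0.106,  0.766, -0.634]]), 't': array([-0.508,  0.112,  0.928])}
wrist {'fx': 354.6041587374068, 'fy': 354.6041587374068, 'cx': 286.27041958169633, 'cy': 216.45548923449468, 'R': array([[ 0.281,  0.96 , -0.002],
       [ 0.92 , -0.269,  0.284],
       [ 0.272, -0.081, -0.959]]), 't': array([-0.624, -0.032,  0.392])}
0.0187 {'t': 0.15, 'joint_pos': array([ 7.36032447e+01,  2.02526263e+01,  9.36167749e+01,  6.96957625e-04,
        6.61891997e+01, -1.37235427e-01]), 'joint_vel': array([-0.01627138, -0.11322928, -0.09250738,  0.06912603,  0.07921534,
        0.00215314]), 'joint_torque': array([-2.19886924e-04, -5.94215190e+01, -3.34468246e+01,  6.96637994e-02,
        2.03485228e-02, -9.70849760e-05]), 'tool_pos': array([0.17488397, 0.59965692, 0.21406305]), 'eef_rot': array([[-2.99393300e-04, -9.60001968e-01,  2.79993091e-01],
       [-9.78040100e-04,  2.79993251e-01,  9.60001470e-01],
       [-9.99999477e-01,  1.35735373e-05, -1.02274852e-03]]), 'ft_force': array([-0.41122487,  0.07537384, -0.44189926]), 'wrist_torque': array([0.01534992, 0.01703074, 0.02123995]), 'opening': 0.09172989622657278}
```

View pics/scene0.png

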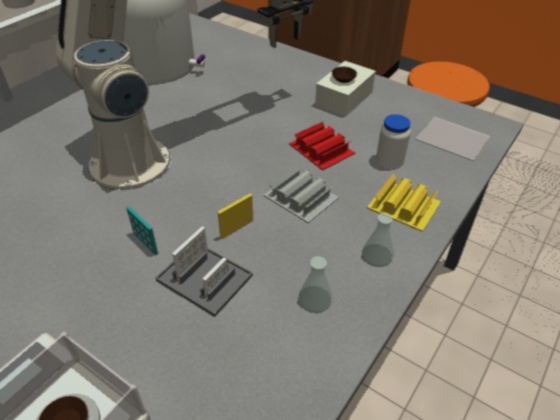

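View pics/side0.png

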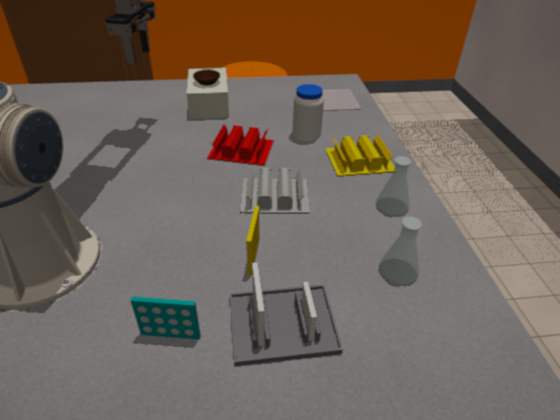

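View pics/wrist0.png

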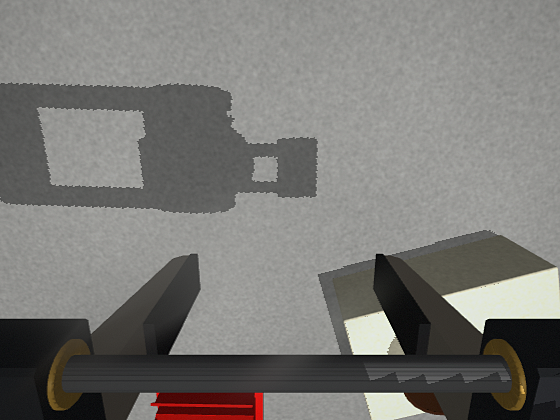

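The tray (scene ~205,275; side ~285,322) holds the tall plate on the left (side 258,305) and the small one on the right. The grey rack is at scene ~(300,193), side ~(275,190). There's a yellow plate decoy between them and a turquoise one beside the tray. I'll get coarse positions first.

```bash
cat > h.py <<'E'
import numpy as np, cv2
from rig import bot,cams
def cen(c): return -c["R"].T@c["t"]
def ray(c,uv,z):
    d=c["R"].T@np.array([(uv[0]-c["cx"])/c["fx"],(uv[1]-c["cy"])/c["fy"],1.])
    o=cen(c); return o+d*(z-o[2])/d[2]
def proj(c,X):
    p=c["R"]@np.asarray(X,float)+c["t"]; return np.array([c["fx"]*p[0]/p[2]+c["cx"],c["fy"]*p[1]/p[2]+c["cy"]])
E
python3 - <<'E'
from h import *
np.set_printoptions(precision=3,suppress=True)
s=cams.get_calibration("scene");d=cams.get_calibration("side");w=cams.get_calibration("wrist")
for uv in [(157,280),(214,312),(252,275)]: print("tray s",ray(s,uv,.014))
for uv in [(231,292),(325,289),(338,352),(234,358)]: print("tray d",ray(d,uv,.014))
for uv in [(265,196),(337,200),(306,218)]: print("rack s",ray(s,uv,0.00))
for uv in [(241,210),(309,211)]: print("rack d",ray(d,uv,0.0))
for uv in [(255,266),(268,340)]: print("p12 top d",ray(d,uv,.106))
print("yel", ray(d,(250,270),0), ray(d,(257,210),.1),ray(s,(218,234),0),ray(s,(253,222),0))
st=bot.state(); R=st["eef_rot"]; print("cam in tool",R.T@(cen(w)-st["tool_pos"]), R.T@w["R"].T)
E
```

```text
tray s [ 0.411 -0.29   0.014]
tray s [ 0.588 -0.281  0.014]
tray s [ 0.593 -0.142  0.014]
tray d [ 0.404 -0.138  0.014]
tray d [ 0.589 -0.15   0.014]
tray d [ 0.583 -0.291  0.014]
tray d [ 0.403 -0.283  0.014]
rack s [0.437 0.125 0.   ]
rack s [0.619 0.234 0.   ]
rack s [0.586 0.118 0.   ]
rack d [0.438 0.13  0.   ]
rack d [0.604 0.11  0.   ]
p12 top d [ 0.45  -0.16   0.106]
p12 top d [ 0.457 -0.315  0.106]
yel [ 0.445 -0.071  0.   ] [0.468 0.005 0.1  ] [ 0.424 -0.073  0.   ] [0.474 0.019 0.   ]
cam in tool [-0.17  0.08  0.  ] [[ 0.001 -0.284  0.959]
 [-0.001 -0.959 -0.284]
 [ 1.    -0.001 -0.001]]
```

```bash
cat >> h.py <<'E'
def ori(yaw):
    a=np.radians(yaw); z=np.array([np.cos(a),np.sin(a),0]); x=np.array([0,0,-1.]); return np.column_stack([x,np.cross(z,x),z])
def shot(n,name):
    c=cams.get_calibration(n); im=cams.camera(n); cv2.imwrite(f"pics/{name}.png",im[:,:,::-1]); np.savez(f"pics/{name}.npz",im=im,**c); return c,im
def load(name): return dict(np.load(f"pics/{name}.npz"))
E
python3 - <<'E'
from h import *
for nm,p in [("rackw",[.525,.10,.24]),("trayw",[.475,-.30,.25])]:
    bot.movep(p,ori(0)); bot.sleep(.2); shot("wrist",nm); s=bot.state(); print(s["t"],s["tool_pos"],s["joint_pos"].round(1),s["ft_force"].round(2))
E
```

```text
2.5833 [0.5249341  0.10046757 0.23993881] [ 10.7  10.7 103.1   0.   66.2  10.6] [0.12 0.06 0.24]
4.325 [ 0.47539891 -0.29926519  0.24999667] [-32.3  12.7  99.2   0.   68.1 -32.4] [ 0.51 -0.81  0.3 ]
```

View pics/rackw.png

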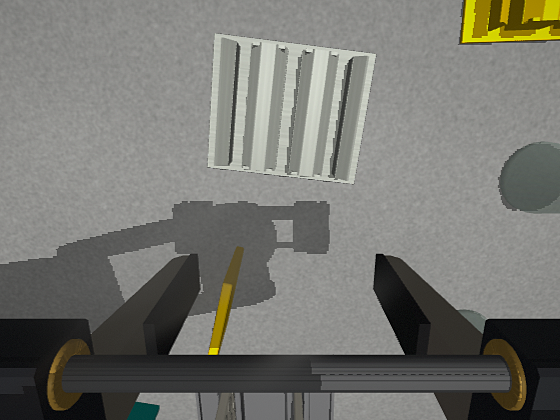

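View pics/trayw.png

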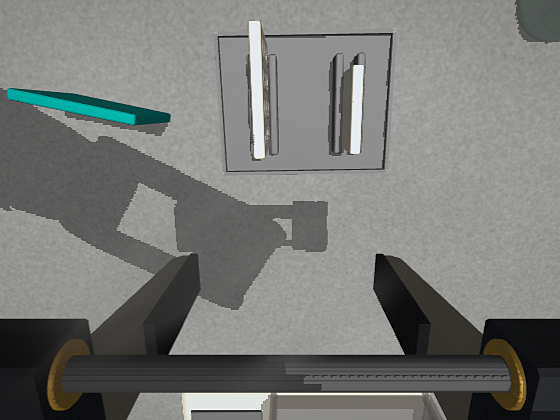

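The rack (corners ~216,34 / 375,54 / 354,184 / 208,167) and tray (219,35 to 392,170) are both fully visible. Plate12's top edge is the bright strip (257,20–158). I'll zoom in.

```bash
python3 - <<'E'
from h import *
a=load("rackw")["im"][20:200,195:390];b=load("trayw")["im"][5:185,210:405]
r=lambda i:cv2.resize(i[:,:,::-1],None,fx=4,fy=3.3*1,interpolation=cv2.INTER_NEAREST)
cv2.imwrite("pics/za.png",cv2.resize(a[:,:,::-1],(650,600),interpolation=cv2.INTER_NEAREST));cv2.imwrite("pics/zb.png",cv2.resize(b[:,:,::-1],(650,600),interpolation=cv2.INTER_NEAREST))
E
```

```text
(no output)
```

View pics/za.png

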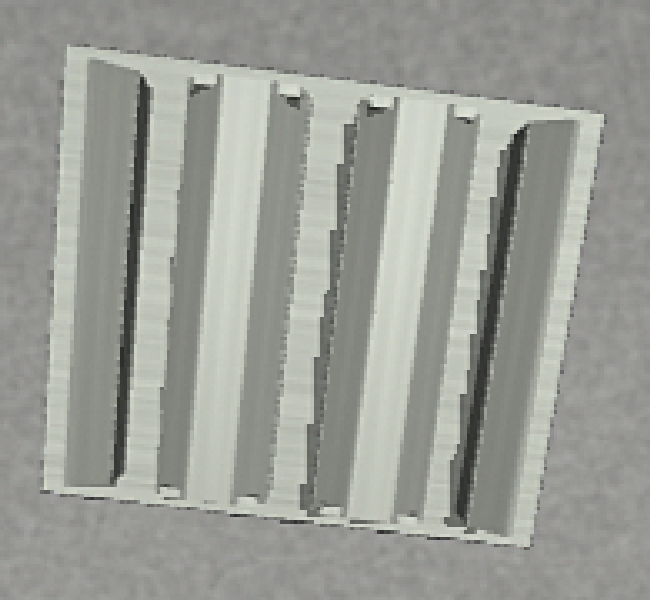

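View pics/zb.png

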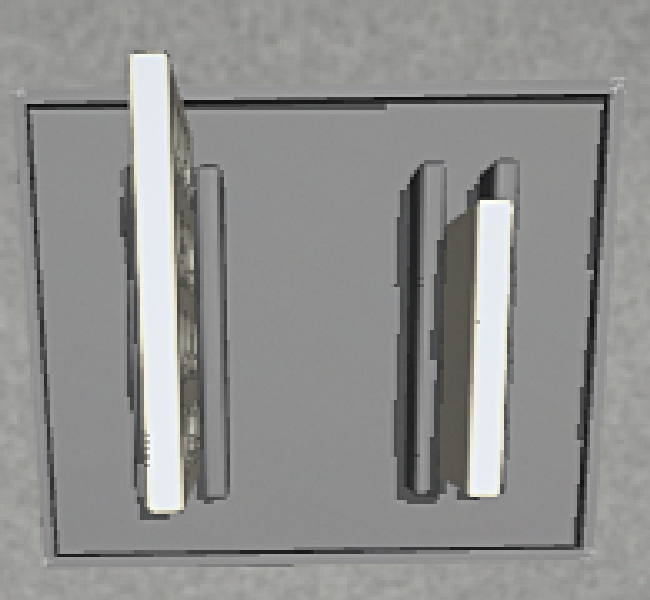

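```bash
python3 - <<'E'
from h import *
np.set_printoptions(precision=4,suppress=True)
k=3.3333
L=load("rackw"); o=np.array([195,20])-.0
P=lambda q,z:ray(L,np.array(q)/k+o-0.5,z)[:2]
B=[P(q,0.003) for q in [(67,45),(604,115),(528,547),(42,490)]]
print("base",*B,"c",np.mean(B,0), "w",np.linalg.norm(B[1]-B[0]),np.linalg.norm(B[2]-B[3]),np.linalg.norm(B[3]-B[0]),np.linalg.norm(B[1]-B[2]))
print("yaw x",[np.degrees(np.arctan2(*(v[::-1]))) for v in (B[1]-B[0],B[2]-B[3])],"yaw y",[np.degrees(np.arctan2(-v[0],v[1])) for v in (B[0]-B[3],B[1]-B[2])])
R=[P(q,.047) for q in [(219,75),(270,80),(235,503),(187,500),(400,98),(449,103),(394,522),(347,520)]]
print("ridge c",np.mean(R[:4],0),np.mean(R[4:],0),"mid",np.mean(R,0),"width",np.linalg.norm(R[1]-R[0]),"len",np.linalg.norm(R[1]-R[2]))
ff=lambda a,b:np.degrees(np.arctan2(-(a-b)[0],(a-b)[1]))
print("yaw",ff(R[0],R[3]),ff(R[1],R[2]),ff(R[4],R[7]),ff(R[5],R[6]))
L=load("trayw"); im=L["im"]
m=((im.min(2)>215)*255).astype(np.uint8); m[200:]=0
cs=cv2.findContours(m,cv2.RETR_EXTERNAL,cv2.CHAIN_APPROX_NONE)[0]
for c in cs:
    if cv2.contourArea(c)<200: continue
    r=cv2.minAreaRect(c); bx=cv2.boxPoints(r); z=.106 if r[0][0]<300 else .076
    W=np.array([ray(L,q,z)[:2] for q in bx]); print(r,"\n",W,"c",W.mean(0),[np.linalg.norm(W[i]-W[i-1]) for i in range(4)])
    e=sorted([(np.linalg.norm(W[i]-W[i-1]),i) for i in range(4)])[-1][1]; v=W[e]-W[e-1]; v*=np.sign(v[1]); print("yaw",np.degrees(np.arctan2(-v[0],v[1])))
q=[(18,93),(618,84),(588,555),(47,562)];o=np.array([210,5])
T=[P(x,.014) for x in q]; print("tray",*T,np.mean(T,0),np.degrees(np.arctan2(*(T[1]-T[0])[::-1])),np.degrees(np.arctan2(*(T[2]-T[3])[::-1])))
E
```

```text
base [0.4509 0.259 ] [0.6196 0.239 ] [0.603  0.1003] [0.4343 0.1202] c [0.527  0.1796] w 0.16987170482144762 0.16985902617330398 0.13977217218601812 0.13969953442844027
yaw x [np.float64(-6.753137698112533), np.float64(-6.728631675051959)] yaw y [np.float64(-6.808030886366297), np.float64(-6.8132657706883455)]
ridge c [0.5021 0.1828] [0.552  0.1768] mid [0.5271 0.1798] width 0.014306915387447893 len 0.11952307461710975
yaw -5.901233062221118 -5.662886786957933 -6.521887873493625 -6.19583422575489
((356.57135009765625, 108.50254821777344), (9.172721862792969, 87.33717346191406), 2.0454084873199463) 
 [[ 0.5375 -0.2561]
 [ 0.5363 -0.1784]
 [ 0.5445 -0.1787]
 [ 0.5464 -0.2564]] c [ 0.5412 -0.2174] [np.float64(0.008830086550714288), np.float64(0.0776149505691658), np.float64(0.008256378495741602), np.float64(0.07766481501524654)]
yaw 1.342774868410303
((256.3093566894531, 89.00692749023438), (136.38259887695312, 10.10241413116455), 87.91743469238281) 
 [[ 0.4461 -0.1499]
 [ 0.4541 -0.1496]
 [ 0.4561 -0.2572]
 [ 0.4472 -0.2575]] c [ 0.4509 -0.2036] [np.float64(0.10761222528169366), np.float64(0.008029371563511715), np.float64(0.10756475353472256), np.float64(0.008903086835258886)]
yaw 0.6370926501422706
tray [ 0.4019 -0.1404] [ 0.5881 -0.1377] [ 0.5906 -0.2845] [ 0.4036 -0.287 ] [ 0.4961 -0.2124] 0.8125513013571594 0.7837242226910234
```

Measurements agree closely: rack size checks to 0.3 mm, centre (0.527, 0.180), yaw −6.8°. Plate12 centre is (0.451, −0.2035), yaw 0.7°. Next I'll grasp it.

```bash
python3 - <<'E'
from h import *
bot.command_gripper(.045)
bot.movep([.4513,-.2037,.16],ori(.7))
print(bot.move_linear([.4513,-.2037,.060],v=.1,threshold=12), bot.state()["tool_pos"])
bot.command_gripper(0.0,squeeze=35)
s=bot.state(); print(s["opening"],s["ft_force"],s["tool_pos"],s["t"])
f0=s["ft_force"]
print(bot.move_linear([.4513,-.2037,.10],v=.06)); s=bot.state(); print(s["opening"],s["ft_force"]-f0)
bot.move_linear([.4513,-.2037,.22],v=.15); bot.sleep(.15)
s=bot.state(); print(s["opening"],s["ft_force"],s["wrist_torque"],s["t"])
shot("side","lift"); shot("wrist","liftw")
E
```

```text
False [ 0.4517666  -0.20395627  0.0605198 ]
0.010059232529892988 [-1.07040306  0.18691276  1.79038706] [ 0.45130608 -0.20368598  0.06007936] 7.5083
False
0.010082878276363895 [ 1.08171804 -0.43250731 -5.07370043]
0.009866706522219248 [ 0.74126496  1.14783132 -2.84555608] [-0.04811661  0.04497716 -0.01854805] 9.425
```

View pics/lift.png

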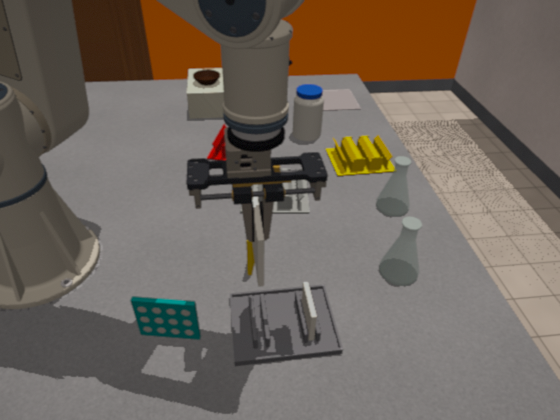

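View pics/liftw.png

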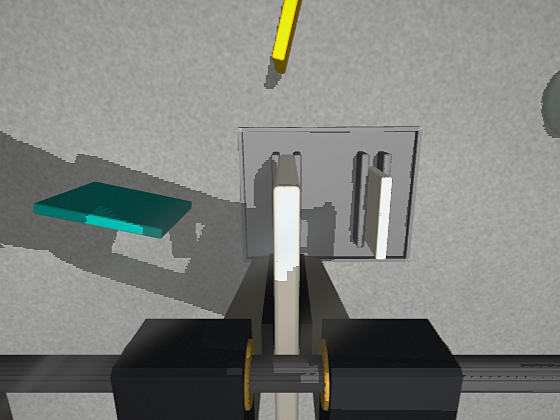

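Plate12 is lifted in the jaws, and plate6 is still in its slot. In the wrist view the end face's upper edge is at row ~187 and its lower edge at ~153. I'll compare these with the projection for an untilted, centred plate.

```bash
python3 - <<'E'
from h import *
np.set_printoptions(precision=2,suppress=True)
L=load("liftw"); R=ori(.7); t=np.array([.4513,-.2037,.22])
for dz in (.046,-.054):
    for dx in (-.005,.005):
        print(dz,proj(L,t+R[:,1]*.055+R[:,2]*dx+[0,0,dz]))
cv2.imwrite("pics/zl.png",cv2.resize(L["im"][140:300,240:340,::-1],(500,600),interpolation=cv2.INTER_NEAREST))
E
```

```text
0.046 [271.81 187.28]
0.046 [300.05 187.26]
-0.054 [278.34 154.42]
-0.054 [294.35 154.41]
```

View pics/zl.png

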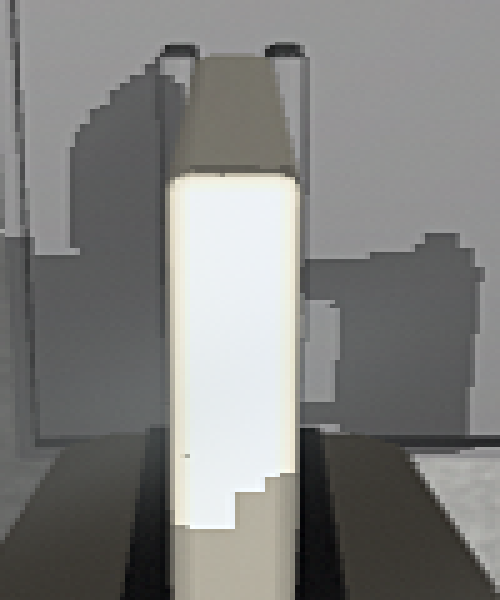

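Tilt and centring match to about 1 px, a +0.4 mm x bias that I'll apply. Moving above the middle slot to check alignment.

```bash
python3 - <<'E'
from h import *
R=ori(-6.77); t=np.array([.527,.1797,.0])-R[:,2]*.0004
bot.movep(t+[0,0,.22],R)
bot.move_linear(t+[0,0,.118],v=.12); bot.sleep(.2)
s=bot.state(); print(s["t"],s["tool_pos"],s["opening"],s["ft_force"])
shot("wrist","pre"); shot("side","pres")
L=load("pre"); cv2.imwrite("pics/zp.png",cv2.resize(L["im"][100:300,190:390,::-1],(600,600),interpolation=cv2.INTER_NEAREST))
rk=np.array([.527,.1797,0])
for a in [(-.033,.06,.047),(-.017,.06,.047),(.017,.06,.047),(.033,.06,.047),(-.007,.06,.006),(.007,.06,.006)]: print(a,proj(L,rk+R[:,2]*a[0]+R[:,1]*a[1]+[0,0,a[2]]))
E
```

```text
12.175 [0.52707878 0.17990435 0.11873995] 0.010030595237445386 [-0.30485238  0.15843551 -3.69339578]
(-0.033, 0.06, 0.047) [236.15746752 143.79344008]
(-0.017, 0.06, 0.047) [260.00905887 143.77351237]
(0.017, 0.06, 0.047) [310.68423007 143.73117389]
(0.033, 0.06, 0.047) [334.5269186  143.71125362]
(-0.007, 0.06, 0.006) [276.46520226 139.16221902]
(0.007, 0.06, 0.006) [294.37275763 139.1474637 ]
```

View pics/zp.png

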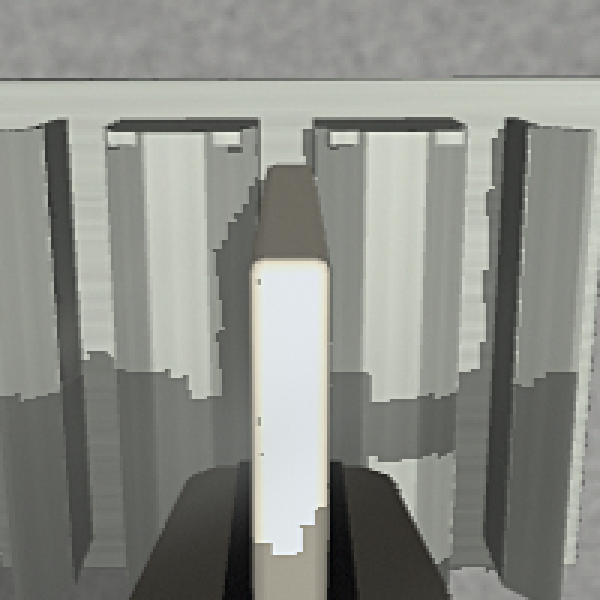

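View pics/pres.png

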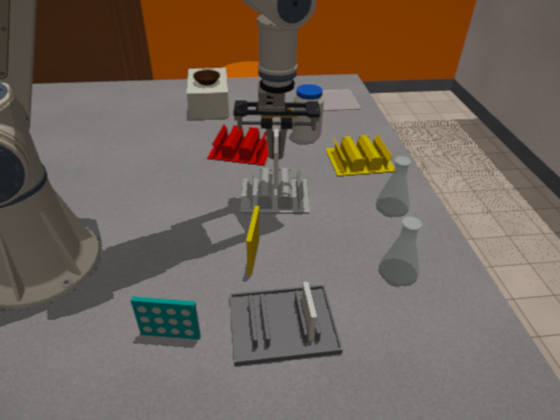

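The plate is over the middle slot: slot floor px ~277–294, plate bottom edge ~279–294. It's within ~0.8 mm at this end and less towards the middle, so I'll nudge −0.4 mm and lower with force guarding.

```bash
python3 - <<'E'
from h import *
np.set_printoptions(precision=4,suppress=True)
R=ori(-6.6); t=np.array([.527,.1797,.0])-R[:,2]*.0008
print(bot.move_linear(t+[0,0,.075],v=.05,ori=R,threshold=10))
s=bot.state(); print(s["t"],s["tool_pos"],s["opening"],s["ft_force"])
if s["tool_pos"][2]<.08:
    print(bot.move_linear(t+[0,0,.0575],v=.015,threshold=5))
    s=bot.state(); print(s["t"],s["tool_pos"],s["opening"],s["ft_force"],s["wrist_torque"])
shot("wrist","in"); shot("side","ins")
L=load("in"); cv2.imwrite("pics/zi.png",cv2.resize(L["im"][100:300,190:390,::-1],(600,600),interpolation=cv2.INTER_NEAREST))
L=load("ins"); cv2.imwrite("pics/zis.png",cv2.resize(L["im"][100:250,200:350,::-1],(600,600),interpolation=cv2.INTER_NEAREST))
E
```

```text
False
13.2833 [0.5265 0.1799 0.0752] 0.009685313386495977 [ 0.1486 -0.1478 -3.5828]
True
14.2 [0.5261 0.1797 0.0601] 0.009867881920513941 [-0.4823 -0.3086  4.7294] [-0.0584  0.2252  0.064 ]
```

View pics/zi.png

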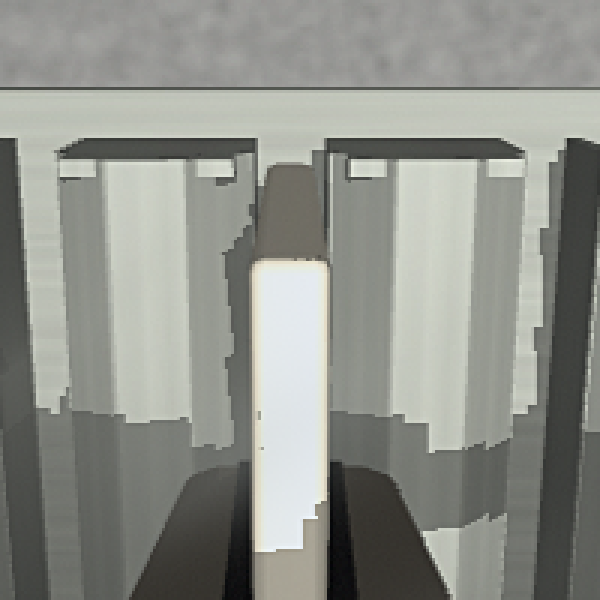

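View pics/zis.png

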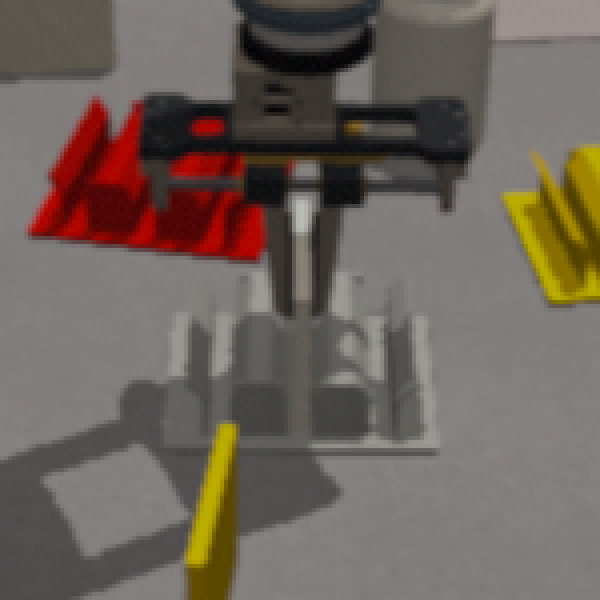

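The plate is between the middle slot's walls, and contact came at TCP z = 0.060, exactly as expected for the slot floor. Releasing in small steps.

```bash
python3 - <<'E'
from h import *
np.set_printoptions(precision=4,suppress=True)
bot.command_gripper(.0103,squeeze=5)
for o in (.012,.014,.018,.025,.04): bot.command_gripper(o)
s=bot.state(); p=s["tool_pos"]; print(s["t"],p,s["opening"],s["ft_force"])
print(bot.move_linear([p[0],p[1],.13],v=.08,threshold=8))
R=ori(-6.6); bot.move_linear(np.array([.527,.1797,.26])-R[:,1]*.09,v=.2); bot.sleep(.2)
s=bot.state(); print(s["t"],s["tool_pos"],s["ft_force"])
shot("wrist","end"); shot("side","ends"); shot("scene","endc")
L=load("end"); cv2.imwrite("pics/ze.png",cv2.resize(L["im"][20:200,190:390,::-1],(660,594),interpolation=cv2.INTER_NEAREST))
a=load("ends")["im"][140:260,220:340,::-1];b=load("endc")["im"][140:260,240:360,::-1]
cv2.imwrite("pics/zes.png",np.hstack([cv2.resize(i,(400,400),interpolation=cv2.INTER_CUBIC) for i in (a,b)]))
E
```

```text
16.0833 [0.5252 0.1794 0.0593] 0.03996709211069951 [-0.2142  0.4608  0.1319]
False
18.2583 [0.5162 0.0907 0.2589] [ 0.497  -0.5624 -0.2388]
```

View pics/ze.png

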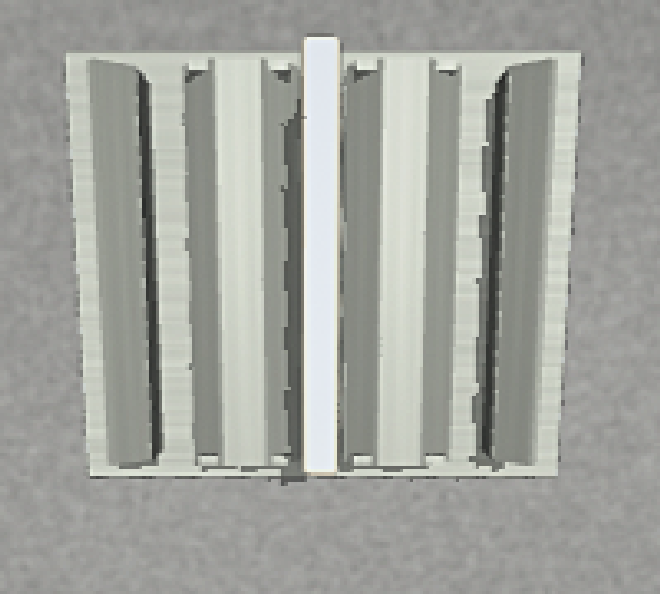

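View pics/zes.png

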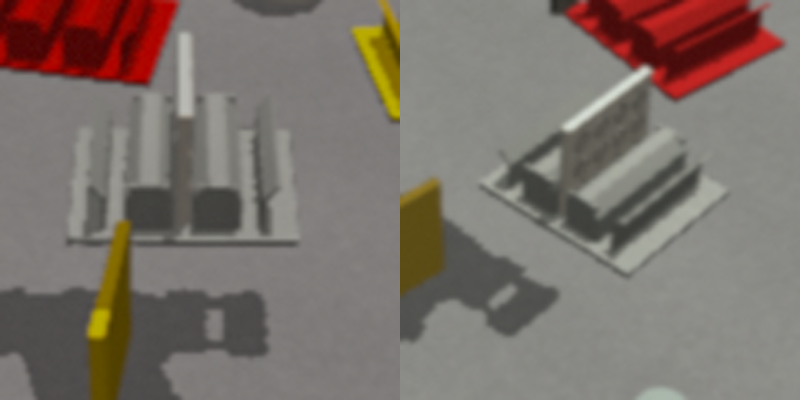

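View pics/ends.png

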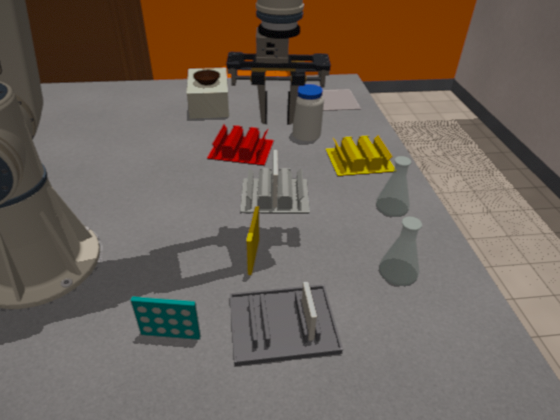

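```bash
python3 - <<'E'
from h import *
L=load("end");q=[(304,37),(338,37),(338,472),(304,472)]
W=np.array([ray(L,np.array(p)/3.3+[190,20]-.5,.106)[:2] for p in q]);print(W.mean(0)-[.527,.1797],np.linalg.norm(W[0]-W[3]))
bot.finish_job()
E
```

```text
[-0.00020396  0.00016021] 0.10818549916625474
the job is handed in; nothing more can be done
```

The twelve-well plate now stands on edge in the middle slot of the grey steel rack, and I've handed the job in. I gripped it by its upper edge, lifted it out of the draining tray and lowered it until it touched the slot floor. Then I opened the fingers in small steps and backed off, finishing at about 18 s of the 42 s allowed.

- **Seating:** contact came at tool height 0.0601 m, where I expected the slot floor (0.060 m).
- **Position:** in the last wrist picture the plate is upright and its top edge is within about 0.3 mm of the slot's centre. The edge measured 108 mm against the true 110 mm, about the same as the 107.6 mm I measured before moving it. The rounded rim and my pixel reading could account for the difference.
- **Everything else:** the six-well plate and the yellow and turquoise look-alike plates stand where they were, as do the red and yellow racks. Nothing touches the robot.
- **Small mismatch:** before lowering, the plate looked up to 0.8 mm off the slot's centre at one end. I shifted it 0.4 mm and turned it 0.2°, and it went in without touching the walls.

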